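Box up the restored drawer pull and press the lid home

ROBOT

A 6-joint arm with a two-finger parallel gripper is mounted at the origin on the work surface. World frame = base frame: x ahead of the robot, y to its left, z up, the work surface at z = 0. Lengths are in m, angles in degrees, forces in N, time in s.
With the tool pointing down it reaches from about 0.3 to 0.875 m from the base axis. Payload 6.4 kg.
Tool frame: the origin (TCP) lies midway between the tips of the shut fingers; the grasp point (between the pads) lies 19 mm behind it; z points along the fingers, y is the line along which they close (so a half turn about z gives the same grasp; the last joint's range is limited). The gripper opens to 88 mm and grips with 3 to 60 N. Pads are 18 mm wide; open, the fingers measure 123 mm over their backs; the gripper's body (75 mm by 187 mm) begins 45 mm behind the grasp point.
Start: joints at [55.388, 10.359, 92.074, -0, 77.567, -11.82], TCP at [0.223, 0.53, 0.239] pointing down, gripper open.
Joint ranges: [-171.53, 171.53], [-51.25, 118.39], [17.06, 147.69], [-65.23, 245.23], [0, 150.52], [-178.68, 178.68]. Speed limits (degrees/s): [147.25, 147.25, 172.46, 180, 180, 180].

INTERFACE

Orientations are given as [roll, pitch, yaw] about the fixed x, y, z axes, in that order (R = Rz(yaw) Ry(pitch) Rx(roll)).
In Python, from station import bot gives the robot as it stands.
- The arm moves only by the tool send_rows, never from a script. Its arguments are lists of equal length, an entry for each row: "dp": the shift along the tool's x, y, z in mm, a list of three; "rot": the turn, a rotation vector about the tool's x, y, z in rad, a list of three; "hand": the closure, from 0 (fully open) to 1 (shut). In form: {"dp": [[x, y, z], ...], "rot": [[ax, ay, az], ...], "hand": [hand, ...]}. A call has 1 to 5 rows; each row is the pose to reach, as a shift and turn from the pose commanded when the call began, along the tool's axes at that moment; what a row does not reach only later rows make up. A row lasts 1/10 s, in which the tool goes at most 50 mm and 8.59 degrees, less where a joint would pass 70% of its speed; a pose out of reach is approached as far as the arm can. A call with a gripper value outside its range is refused whole. The fingers move at their own pace and stop on an object; the grip force is fixed at half the most. Time passes only in rows, so rows that repeat a pose let the fingers close. It gives the time, the measured TCP pose, the force, the opening and the grip force at its end, in the units of the state.
- bot.read_state(): the state, without advancing time (a new reading comes with each control period).
- bot.get_image(name): name is "scene" or "top"; returns a dict with "pixels" (420x560x3 uint8, red, green, blue), "mtx" (3x3 intrinsics, pixels), "position" and "orientation" of the camera in the world. Camera axes: x right, y down, z forward; pixel columns grow to the right and rows downward; lengths in m; the calibration is good to about 2 mm. A picture is of the moment at which its call begins. There is no depth.
- bot.sign_off(): hands the job in; it is judged then, once.
The state is a dict: "clock": time; "joint_positions": joint angles; "dq": joint speeds; "effort": joint torques, N m; "tool_pos": TCP position; "orientation": TCP orientation; "contact_force": force on the tool from outside, world axes, zero at the start; "wrist_torque": the same for the moment, N m; "finger_gap": finger opening in m; "finger_force": force on a finger pad.
Only numpy, scipy, OpenCV 4.12 (cv2) and the standard library are available. Lean on these libraries where they do the work, as an engineer would, in place of code of your own. Each camera call takes 0.05 s, during which the arm holds its last target. There are 200 camera calls.

TASK

Put the steel drawer pull into the open maroon parts box, standing flat on its back plate. Then lay the grey lid loosely on the box and let go of it; only after that press it down until both ends are fully home. Leave everything else on the bench where it is.

Things in the scene. Friction and masses are not known exactly. Their poses are not given: they have to be found in the camera images.
- case: open maroon steel box fixed to the bench, 170 (x) x 110 (y) x 50 mm (z) outside, 146 x 98 mm inside, floor 7 mm thick with grey liner, end walls (across x) 12 mm, long walls 5 mm. Origin: centre of the underside. Each end wall holds an orange friction strip that the lid must push down level with the rim. A yellow line outside, 28 to 34 mm up, is covered by the skirt when the lid is home
- strip_a (a joint): how far the orange strip (7 x 76 mm) in the end wall at box x = +79 mm is pushed down (m): 0 = 10 mm proud of the rim, 0.010 = level with it (home). Starts at 0 to 0.002, stays where it is left, yields at about 8 N
- strip_b (a joint): the same for the strip at box x = -79 mm
- lid: loose grey-green lid, about 190 (x) x 130 (y) mm, starts upright on the bench. Origin: centre, at the lower edge of its flared skirt. Skirt 22 mm deep, goes outside the box walls (play 2.5 mm a side at its top, 5 at its mouth). Top plate 5 mm, underside 22 mm above the origin. Either way round fits. Its origin is 38 mm above the box's when laid on, 28 when home. About 0.3 kg
- lid_grip (a point): centre of the lid's aluminium bar handle, 51 mm above the lid's origin; the bar runs along the lid's x, 72 mm long, 14 mm wide, 14 mm tall (44 to 58 mm above the origin), on two posts; 17 mm free beneath it
- pad_a (a point): top centre of the black rubber press pad (28 mm across, 2 mm raised) on the lid's top, at lid x = +66 mm, 29 mm above the lid's origin
- pad_b (a point): the same at lid x = -66 mm
- pull: restored steel drawer pull: back plate 125 (x) x 26 x 5 mm lying on the bench, bridge bar above it, 38 mm tall in all. Origin: centre of the plate's underside. Mass about 0.2 kg
- pull_grip (a point): centre of the pull's bridge bar, 32 mm above its origin; the bar runs along the pull's x, 104 mm long, 14 mm wide, 12 mm tall, on two posts at x = +-44 mm
- oil_bottle: bystander: amber bottle with red cap, 36 mm wide, 100 mm tall, upright; origin at the centre of its underside
- paint_tin: bystander: blue tin, 36 mm wide, 75 mm tall, upright; origin under its centre
- hammer: bystander: hammer, 240 mm long, lying flat
- spanner: bystander: steel spanner, 170 mm long, lying flat
- ball_knob: bystander: orange ball of 40 mm on a small brass foot, 46 mm tall; origin under its centre
- screw_jar: bystander: clear jar with brass cap, 64 mm wide, 90 mm tall; origin under its centre
- carton: bystander: cardboard carton 90 x 40 x 60 mm (x, y, z); origin under its centre
- sanding_block: bystander: wooden sanding block 70 x 45 x 30 mm (x, y, z); origin under its centre
There are look-alikes about, which are no part of the job. Of the things that look like the pull, take the one that is farthest to the robot's right at the start.

How it is judged:
By the outcome, as a careful person would: the job done as asked, in the order asked, and still so for the second after the job is handed in, with the robot touching nothing.
It also fails if it takes over 70 s, if anything falls off the work surface, if the arm or the gripper's body presses on something with over 40 N, if the wrist force passes 120 N, or if a joint passes its speed limit or range.

## Working session

There is one attempt and no reset: what is moved stays moved. The work goes in short steps, Python scripts to look and compute and a tool call to move; the robot and the scene stay as the last step left them, time stands still between calls to the robot, and variables do not carry over. Pictures are saved under pics/ and viewed, at most 10 in all, crops included, and the job is handed in when it is done.

Besides the shell and the picture viewer there is one more tool, called after "Emit:" by a JSON object that holds its "fn" and its "kwargs", one argument or row to a line. send_rows: Moves the arm, as the interface text tells. Its arguments: {"type":"object","properties":{"dp":{"type":"array"},"rot":{"type":"array"},"hand":{"type":"array"}},"required":["dp","rot","hand"]}

```bash
mkdir -p pics; ls; cat > h.py <<'E'
import numpy as np, cv2
from scipy.spatial.transform import Rotation as R
from station import bot
def snap(name,f):
    im=bot.get_image(name); cv2.imwrite('pics/'+f+'.png',im['pixels'][:,:,::-1])
    np.savez('pics/'+f+'.npz',**{k:np.array(v) for k,v in im.items()}); return im
def load(f): return np.load('pics/'+f+'.npz')
def cam(im):
    o=np.array(im['orientation'],float)
    Rm=o if o.shape==(3,3) else R.from_euler('xyz',o,degrees=True).as_matrix()
    return np.array(im['mtx']),Rm,np.array(im['position'])
def ray(im,uv,z):
    K,Rm,p=cam(im); d=Rm@np.linalg.solve(K,[uv[0],uv[1],1.]); return p+d*(z-p[2])/d[2]
def proj(im,P):
    K,Rm,p=cam(im); c=K@(Rm.T@(np.array(P)-p)); return c[:2]/c[2]
def crop(f,u,v,w,h,s,out):
    a=cv2.imread('pics/'+f+'.png')[v:v+h,u:u+w]; cv2.imwrite('pics/'+out+'.png',cv2.resize(a,None,fx=s,fy=s,interpolation=cv2.INTER_CUBIC))
E
python3 - <<'E'
from h import *
for n in ('top','scene'):
    im=snap(n,n+'0'); print(im['mtx'],im['position'],im['orientation'])
print(bot.read_state())
E
```

```text
pics
[[416.92911559   0.         268.09668178]
 [  0.         416.92911559 208.74362018]
 [  0.           0.           1.        ]] [0.37533049 0.02986169 1.03767813] [-170.79601123   -0.97504359  -88.63547606]
[[455.86573356   0.         278.35663147]
 [  0.         455.86573356 214.27232459]
 [  0.           0.           1.        ]] [0.98915902 0.39436653 0.93565978] [-144.66058839   -0.88340078  131.25574051]
{'clock': 0.1, 'joint_positions': array([ 5.53876371e+01,  1.03954696e+01,  9.21256165e+01, -2.85001121e-03,
        7.75680399e+01, -1.18186777e+01]), 'dq': array([-0.02109115, -0.09037739, -0.19449654, -0.07699454, -0.04304362,
       -0.02114015]), 'effort': array([ 9.93607937e-04, -4.34819913e+01, -3.42700553e+01,  7.04377284e-02,
        3.39226762e-02, -2.99006149e-05]), 'tool_pos': array([0.22246657, 0.52969476, 0.23792412]), 'orientation': array([-1.79912194e+02, -1.55310976e-02,  1.57206919e+02]), 'contact_force': array([-0.27610951,  1.21308493, -0.07493475]), 'wrist_torque': array([-0.01843079, -0.02191569, -0.04604276]), 'finger_force': 0.0, 'finger_gap': 0.0882960865129186}
```

View pics/top0.png

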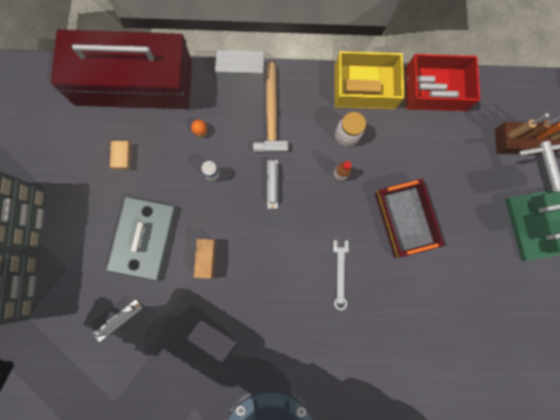

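View pics/scene0.png

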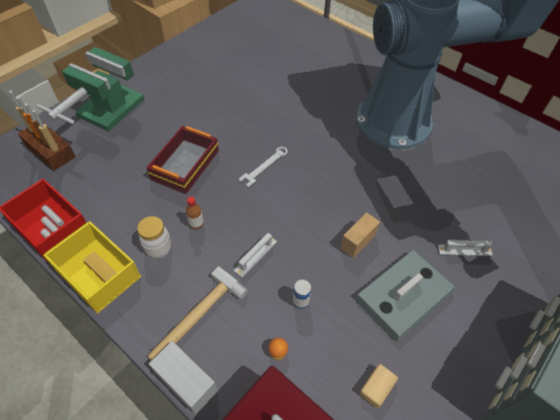

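```bash
python3 - <<'E'
from h import *
t=load('top0'); s=load('scene0')
for n,uv,uv2 in [('pullA',(273,185),(257,255)),('pullB',(118,320),(466,248)),('lid',(141,239),(408,287)),('box',(410,218),(184,158)),('base',(270,410),(398,130)),('hammer',(271,146),(230,283))]:
    print(n,ray(t,uv,.02).round(3),ray(s,uv2,.02).round(3))
print(proj(t,[.2225,.5297,.238]),proj(s,[.2225,.5297,.238]))
a=cv2.imread('pics/top0.png'); b=cv2.imread('pics/scene0.png')
r=lambda x,s:cv2.resize(x,s,interpolation=cv2.INTER_CUBIC)
c1=r(a[140:230,230:320],(390,390)); c2=r(b[225:285,220:300],(400,300)); c3=r(a[290:350,80:160],(400,300)); c4=r(b[220:280,425:505],(390,292))
W=np.zeros((600,800,3),np.uint8);W[:300,:400]=r(c1,(300,300))[:, :300].repeat(1,0) if 0 else cv2.copyMakeBorder(r(c1,(300,300)),0,0,0,100,0)
W[:300,400:]=c2;W[300:,:400]=c3;W[300:592,400:790]=c4
cv2.imwrite('pics/cand.png',W)
E
```

```text
pullA [0.601 0.006 0.02 ] [0.612 0.016 0.02 ]
pullB [0.266 0.364 0.02 ] [0.27 0.37 0.02]
lid [0.458 0.324 0.02 ] [0.448 0.322 0.02 ]
box [ 0.527 -0.336  0.02 ] [ 0.522 -0.334  0.02 ]
base [0.073 0.001 0.02 ] [0.043 0.037 0.02 ]
hammer [0.702 0.013 0.02 ] [0.704 0.02  0.02 ]
[-16.09779247 354.77488429] [595.10429601 220.40606362]
```

View pics/cand.png

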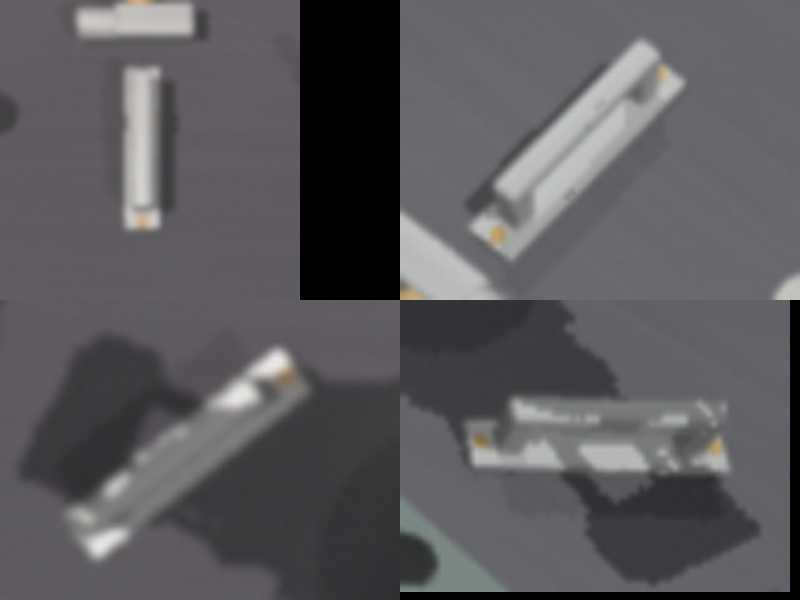

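Candidates: top (273,185) → y≈0.006, and top (118,320) → y≈0.364. Both look like the pull, and image right is −y, so the one at (273,185) is farther right. The crop confirms a plain plate and bridge bar there, with screws at top (272.6,206) and scene (239.4,272) and (272.4,239.4). Next I'll enlarge the box and lid.

```bash
python3 - <<'E'
from h import *
a=cv2.imread('pics/top0.png'); b=cv2.imread('pics/scene0.png')
g=lambda x,u,v:cv2.resize(x[v:v+75,u:u+100],(400,300),interpolation=cv2.INTER_CUBIC)
g2=lambda x,u,v:cv2.resize(x[v:v+90,u:u+120],(400,300),interpolation=cv2.INTER_CUBIC)
W=np.vstack([np.hstack([g2(a,350,172),g2(b,125,115)]),np.hstack([g2(a,80,193),g2(b,345,247)])])
cv2.imwrite('pics/boxlid.png',W)
E
```

```text
(no output)
```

View pics/boxlid.png

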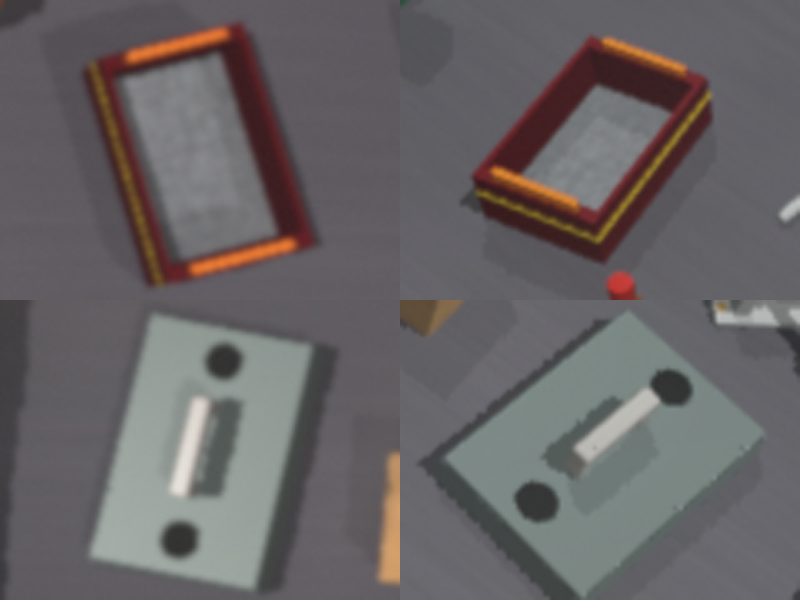

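The box strips are clear: top crop (178,46) and (243,257), scene crop (645,56) and (535,189). The lid pads are clear too: top crop (224,362) and (180,540), scene crop (671,388) and (536,502). I'll fit poses from both views.

```bash
cat >> h.py <<'E'
from scipy.optimize import least_squares
def fit(obs,x0,ims,sig=2.):
    # obs: (cam idx, local pts list, uv); multiple pts allowed
    def f(p):
        c,s=np.cos(p[2]),np.sin(p[2]); r=[]
        for i,L,uv in obs:
            P=[p[0]+c*L[0]-s*L[1],p[1]+s*L[0]+c*L[1],L[2]]; r+=list(proj(ims[i],P)-uv)
        return np.array(r)
    o=least_squares(f,x0,loss='soft_l1'); return o.x,f(o.x).reshape(-1,2).round(1)
E
cat > m.py <<'E'
from h import *
ims=[load('top0'),load('scene0')]
k=.3
T=lambda x,y:np.array([350+k*x,172+k*y]); S=lambda x,y:np.array([125+k*(x-400),115+k*y])
z=.059
ob=[(0,(.079,0,z),T(178,46)),(0,(-.079,0,z),T(243,257)),(1,(.079,0,z),S(535,189)) if 0 else (1,(.079,0,z),S(535,189)),(1,(-.079,0,z),S(645,56)),
 (0,(.085,-.055,.05),T(243,25)),(0,(-.085,-.055,.05),T(317,243)),(1,(.085,-.055,.05),S(476,180)),(1,(.085,.055,.05),S(597,222)),(1,(-.085,.055,.05),S(709,80)),(1,(-.085,-.055,.05),S(592,38))]
def show(n,o,x0):
    p,r=fit(o,x0,ims); print(n,p[:2].round(4),np.degrees(p[2]).round(2)); print(r.tolist())
    for i in (0,1):
        q,_=fit([a for a in o if a[0]==i],x0,ims); print('  cam',i,q[:2].round(4),np.degrees(q[2]).round(2))
show('box',ob,[.525,-.335,.2])
T=lambda x,y:np.array([80+k*x,193+k*(y-300)]); S=lambda x,y:np.array([345+k*(x-400),247+k*(y-300)])
ol=[(0,(.066,0,.029),T(224,362)),(0,(-.066,0,.029),T(180,540)),(1,(.066,0,.029),S(536,502)),(1,(-.066,0,.029),S(671,388)),(0,(.036,0,.058),T(202,397)),(0,(-.036,0,.058),T(179,496))]
show('lid',ol,[.45,.32,-.2])
T=lambda x,y:np.array([230+k*x,140+k*y]); S=lambda x,y:np.array([220+(x-400)/5,225+y/5])
op=[(0,(-.0625,.013,.005),T(124,228)),(0,(-.0625,-.013,.005),T(160,228)),(1,(-.0625,.013,.005),S(685,83)),(1,(.0625,.013,.005),S(512,260)),(1,(.0625,-.013,.005),S(470,228)),(0,(.052,0,.038),T(142,68))]
show('pull',op,[.6,.01,0])
E
python3 m.py
```

```text
box [ 0.5244 -0.3277] 16.08
[[-1.0, -0.6], [-0.2, -0.4], [0.3, -1.3], [-0.2, -1.4], [-1.1, -1.3], [-1.2, 0.7], [-0.9, -1.8], [-0.3, 0.1], [-0.2, -1.2], [-0.0, -1.2]]
  cam 0 [ 0.5235 -0.3298] 16.0
  cam 1 [ 0.5269 -0.324 ] 16.33
lid [0.4602 0.3228] -9.62
[[-0.3, -0.4], [-0.3, -0.2], [-0.1, -1.0], [-0.2, -1.1], [-0.1, -0.5], [-0.6, -0.1]]
  cam 0 [0.4596 0.322 ] -9.54
  cam 1 [0.4621 0.3244] -9.79
pull [0.6075 0.0082] 2.31
[[-0.0, -0.2], [-0.5, -0.4], [-0.1, -0.9], [-0.1, -0.3], [-0.2, -0.4], [-0.7, -0.1]]
  cam 0 [0.6069 0.0069] 1.72
  cam 1 [0.6082 0.0095] 1.88
```

```bash
sed -i 's/np.array(\[\(350\|125\|80\|345\|230\)+/np.array([-.35+\1+/g; s/,172+k\*y/,171.65+k*y/; s/,115+k/,114.65+k/; s/,193+k/,192.65+k/; s/,247+k/,246.65+k/; s/,140+k/,139.65+k/; s/\[220+(x/[219.6+(x/; s/,225+y/,224.6+y/' m.py; python3 m.py
cat >> h.py <<'E'
def go(xyz,yaw,st=None):
    st=st or bot.read_state()
    R0=R.from_euler('xyz',st['orientation'],degrees=True); R1=R.from_euler('xyz',[180,0,yaw],degrees=True)
    dp=R0.inv().apply(np.array(xyz)-st['tool_pos'])*1000; rv=(R0.inv()*R1).as_rotvec()
    print('dp',dp.round(1).tolist(),'rot',rv.round(3).tolist())
E
python3 -c "
from h import *
go([.607,.008,.14],182)"
```

```text
box [ 0.5251 -0.3278] 16.1
[[-0.6, -0.5], [0.2, -0.3], [0.4, -0.8], [-0.1, -0.9], [-0.7, -1.2], [-0.8, 0.7], [-0.8, -1.3], [-0.2, 0.6], [-0.1, -0.8], [0.1, -0.8]]
  cam 0 [ 0.5243 -0.329 ] 16.01
  cam 1 [ 0.5267 -0.3257] 16.35
lid [0.4608 0.3231] -9.63
[[-0.1, -0.3], [0.0, -0.1], [0.2, -0.4], [0.1, -0.4], [0.2, -0.4], [-0.3, 0.0]]
  cam 0 [0.4604 0.3229] -9.53
  cam 1 [0.4619 0.3234] -9.77
pull [0.6079 0.008 ] 1.87
[[0.2, -0.1], [-0.2, -0.2], [0.2, -0.3], [-0.1, 0.0], [-0.1, -0.0], [-0.1, 0.1]]
  cam 0 [0.6078 0.0078] 1.71
  cam 1 [0.6081 0.0081] 1.91
dp [-556.6, -331.8, 98.3] rot [-0.001, -0.001, -0.433]
```

Emit:
{"fn": "send_rows", "kwargs": {
  "dp": [
    [-43, -25.5, 0],
    [-86, -51, 0],
    [-129, -76.5, 0],
    [-172, -102, 0],
    [-215, -127.5, 0]
  ],
  "rot": [
    [0, 0, -0.09],
    [0, 0, -0.18],
    [0, 0, -0.27],
    [0, 0, -0.36],
    [0, 0, -0.433]
  ],
  "hand": [0, 0, 0, 0, 0]
}}

```text
clock: 0.6
tool_pos: [0.3721, 0.3276, 0.2385]
orientation: [-180.0, -0.0, -177.8]
contact_force: [0.9, 0.2, -0.5]
finger_gap: 0.0881
finger_force: 0.0
```

```bash
python3 -c "
from h import *
go([.608,.008,.12],182)"
```

```text
dp [-223.3, -328.5, 118.5] rot [-0.0, -0.0, 0.004]
```

Emit:
{"fn": "send_rows", "kwargs": {
  "dp": [
    [-27, -40, 0],
    [-54, -80, 0],
    [-81, -120, 10],
    [-108, -160, 20],
    [-135, -200, 30]
  ],
  "rot": [
    [0, 0, 0],
    [0, 0, 0],
    [0, 0, 0],
    [0, 0, 0],
    [0, 0, 0]
  ],
  "hand": [0, 0, 0, 0, 0]
}}

```text
clock: 1.1
tool_pos: [0.5142, 0.1323, 0.2082]
orientation: [180.0, -0.0, -178.0]
contact_force: [0.7, 0.7, -0.1]
finger_gap: 0.0881
finger_force: 0.0
```

Emit:
{"fn": "send_rows", "kwargs": {
  "dp": [
    [-27, -40, 20],
    [-54, -80, 40],
    [-80, -115, 60],
    [-88, -128.5, 88],
    [-88, -128.5, 88]
  ],
  "rot": [
    [0, 0, 0],
    [0, 0, 0],
    [0, 0, 0],
    [0, 0, 0],
    [0, 0, 0]
  ],
  "hand": [0.3, 0.3, 0.3, 0.3, 0.3]
}}

```text
clock: 1.6
tool_pos: [0.604, 0.0067, 0.1158]
orientation: [179.9, -0.4, -178.2]
contact_force: [-0.6, 0.1, -1.3]
finger_gap: 0.0619
finger_force: 0.0
```

```bash
python3 -c "
from h import *
snap('top','t1');snap('scene','s1');print(bot.read_state()['tool_pos'],bot.read_state()['orientation'])
go([.608,.008,.013],182)
a=cv2.imread('pics/t1.png'); b=cv2.imread('pics/s1.png')
g=lambda x,u,v:cv2.resize(x[v:v+150,u:u+100],(400,600),interpolation=cv2.INTER_CUBIC)
cv2.imwrite('pics/v1.png',np.hstack([g(a,225,110),g(b,205,160)]))"
```

```text
[0.60491954 0.0090752  0.11973817] [ 1.79942389e+02 -1.70178166e-01 -1.78030116e+02]
dp [-3.4, -1.3, 106.7] rot [0.001, -0.003, -0.001]
```

View pics/v1.png

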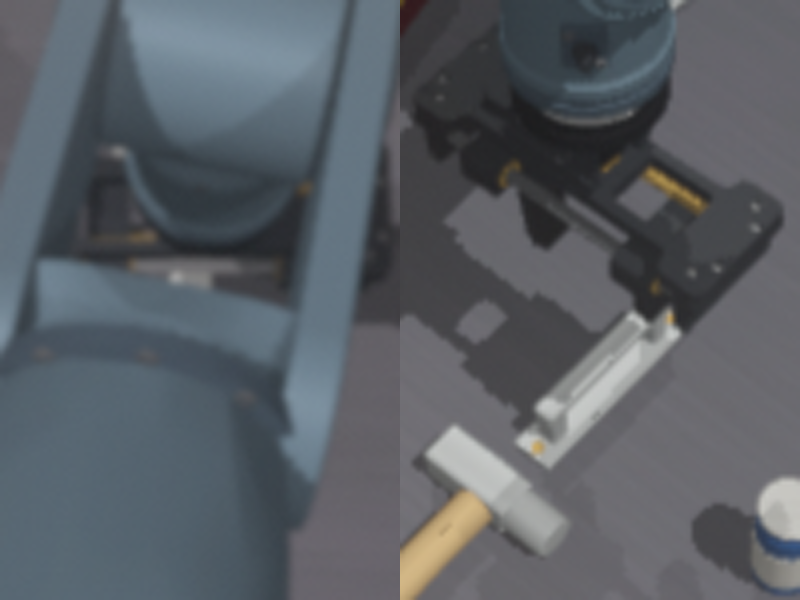

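The picture shows the gripper over the pull. The pull is at (600,390) in the right panel, with the hammer head and tin clear. I'll descend and grip.

Emit:
{"fn": "send_rows", "kwargs": {
  "dp": [
    [-2, 0, 30],
    [-3, -1, 60],
    [-3, -1, 85],
    [-3, -1, 100],
    [-3, -1, 106]
  ],
  "rot": [
    [0, 0, 0],
    [0, 0, 0],
    [0, 0, 0],
    [0, 0, 0],
    [0, 0, 0]
  ],
  "hand": [0.3, 0.3, 0.3, 0.3, 0.3]
}}

```text
clock: 2.2
tool_pos: [0.6084, 0.0092, 0.0145]
orientation: [180.0, -0.0, -177.9]
contact_force: [-1.0, 1.3, 0.1]
finger_gap: 0.0617
finger_force: 0.0
```

Emit:
{"fn": "send_rows", "kwargs": {
  "dp": [
    [0, 0, 0],
    [0, 0, 0],
    [0, 0, 0]
  ],
  "rot": [
    [0, 0, 0],
    [0, 0, 0],
    [0, 0, 0]
  ],
  "hand": [0.3, 0.3, 0.5]
}}

```text
clock: 2.5
tool_pos: [0.6102, 0.0079, 0.0163]
orientation: [-180.0, 0.1, -178.0]
contact_force: [0.2, 0.6, 0.2]
finger_gap: 0.0554
finger_force: 0.0
```

Emit:
{"fn": "send_rows", "kwargs": {
  "dp": [
    [0, 0, 0],
    [0, 0, 0],
    [0, 0, 0],
    [0, 0, 0],
    [0, 0, 0]
  ],
  "rot": [
    [0, 0, 0],
    [0, 0, 0],
    [0, 0, 0],
    [0, 0, 0],
    [0, 0, 0]
  ],
  "hand": [0.7, 0.85, 1, 1, 1]
}}

```text
clock: 3.0
tool_pos: [0.609, 0.0079, 0.0147]
orientation: [180.0, -0.0, -178.0]
contact_force: [0.4, 3.1, 2.0]
finger_gap: 0.0157
finger_force: 1.2
```

Emit:
{"fn": "send_rows", "kwargs": {
  "dp": [
    [0, 0, 0],
    [0, 0, 0],
    [0, 0, 0],
    [0, 0, 0]
  ],
  "rot": [
    [0, 0, 0],
    [0, 0, 0],
    [0, 0, 0],
    [0, 0, 0]
  ],
  "hand": [1, 1, 1, 1]
}}

```text
clock: 3.4
tool_pos: [0.609, 0.008, 0.0147]
orientation: [180.0, -0.0, -178.0]
contact_force: [-0.6, 2.0, -0.2]
finger_gap: 0.0136
finger_force: 29.9
```

Emit:
{"fn": "send_rows", "kwargs": {
  "dp": [
    [0, 0, -10],
    [0, 0, -35],
    [0, 0, -70],
    [0, 0, -110],
    [0, 0, -150]
  ],
  "rot": [
    [0, 0, 0],
    [0, 0, 0],
    [0, 0, 0],
    [0, 0, 0],
    [0, 0, 0]
  ],
  "hand": [1, 1, 1, 1, 1]
}}

```text
clock: 3.9
tool_pos: [0.6084, 0.0079, 0.1662]
orientation: [180.0, -0.1, -178.0]
contact_force: [0.9, -0.2, -2.4]
finger_gap: 0.0134
finger_force: 29.9
```

```bash
python3 -c "
from h import *
print(bot.read_state()['finger_gap'],bot.read_state()['finger_force'])
go([.525,-.3285,.165],196.1)"
```

```text
0.013419146729769352 29.90822428604588
dp [95.1, -333.3, 1.3] rot [0.0, -0.001, -0.246]
```

Emit:
{"fn": "send_rows", "kwargs": {
  "dp": [
    [5, -20, 0],
    [15, -55, 0],
    [25, -90, 0],
    [36, -127, 0],
    [47, -165, 0]
  ],
  "rot": [
    [0, 0, -0.02],
    [0, 0, -0.05],
    [0, 0, -0.08],
    [0, 0, -0.11],
    [0, 0, -0.14]
  ],
  "hand": [1, 1, 1, 1, 1]
}}

```text
clock: 4.4
tool_pos: [0.5671, -0.1597, 0.1652]
orientation: [-180.0, -0.0, -169.9]
contact_force: [0.3, 0.5, -2.5]
finger_gap: 0.0138
finger_force: 29.9
```

```bash
python3 -c "
from h import *
go([.525,-.3285,.165],196.1)"
```

```text
dp [71.2, -158.7, 0.2] rot [-0.0, -0.0, -0.104]
```

Emit:
{"fn": "send_rows", "kwargs": {
  "dp": [
    [16, -36, 0],
    [32, -72, 0],
    [48, -108, 0],
    [62, -138, 0],
    [71, -158.5, 0]
  ],
  "rot": [
    [0, 0, -0.025],
    [0, 0, -0.05],
    [0, 0, -0.075],
    [0, 0, -0.104],
    [0, 0, -0.104]
  ],
  "hand": [1, 1, 1, 1, 1]
}}

```text
clock: 4.9
tool_pos: [0.5244, -0.3294, 0.1651]
orientation: [-180.0, -0.0, -164.1]
contact_force: [-0.2, 0.6, -1.7]
finger_gap: 0.0135
finger_force: 29.9
```

Emit:
{"fn": "send_rows", "kwargs": {
  "dp": [
    [0, 0, 0],
    [0, 0, 10],
    [0, 0, 30],
    [0, 0, 50],
    [0, 0, 60]
  ],
  "rot": [
    [0, 0, 0],
    [0, 0, 0],
    [0, 0, 0],
    [0, 0, 0],
    [0, 0, 0]
  ],
  "hand": [1, 1, 1, 1, 1]
}}

```text
clock: 5.4
tool_pos: [0.5248, -0.3245, 0.1021]
orientation: [179.8, -0.1, -163.9]
contact_force: [-0.0, 1.0, -2.8]
finger_gap: 0.0133
finger_force: 29.9
```

Emit:
{"fn": "send_rows", "kwargs": {
  "dp": [
    [0, 0, 0],
    [0, 0, 0],
    [0, 0, 0]
  ],
  "rot": [
    [0, 0, 0],
    [0, 0, 0],
    [0, 0, 0]
  ],
  "hand": [1, 1, 1]
}}

```text
clock: 5.7
tool_pos: [0.5263, -0.3273, 0.1059]
orientation: [-179.9, 0.1, -164.0]
contact_force: [0.8, -0.4, -1.4]
finger_gap: 0.0135
finger_force: 29.9
```

```bash
python3 -c "
from h import *
go([.525,-.3285,.023],196.1)
snap('top','t2');snap('scene','s2')
a=cv2.imread('pics/t2.png'); b=cv2.imread('pics/s2.png')
g=lambda x,u,v:cv2.resize(x[v:v+120,u:u+100],(400,480),interpolation=cv2.INTER_CUBIC)
cv2.imwrite('pics/v2.png',np.hstack([g(a,355,155),g(b,135,100)]))"
```

```text
dp [1.7, -0.6, 82.9] rot [-0.002, 0.001, -0.001]
```

View pics/v2.png

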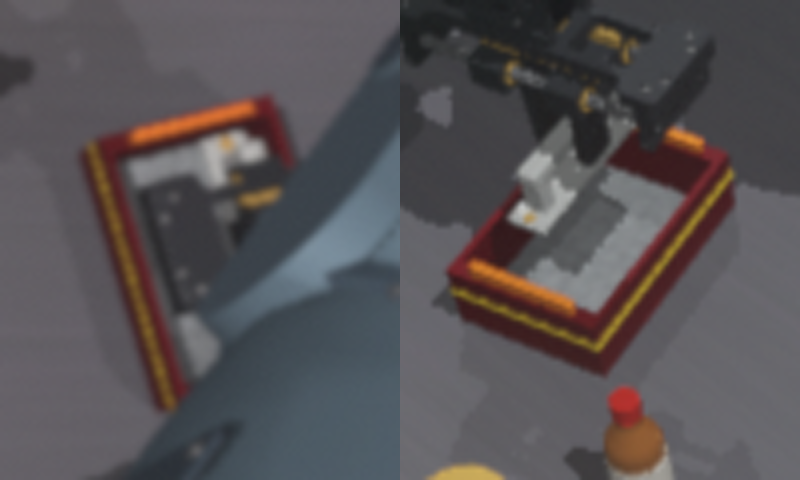

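The pull hangs level over the box opening, with its end screw at scene (167,154), inside the rim. I'll lower it.

Emit:
{"fn": "send_rows", "kwargs": {
  "dp": [
    [1, 0, 20],
    [1.5, -0.5, 40],
    [1.5, -0.5, 60],
    [1.5, -0.5, 72],
    [1.5, -0.5, 79]
  ],
  "rot": [
    [0, 0, 0],
    [0, 0, 0],
    [0, 0, 0],
    [0, 0, 0],
    [0, 0, 0]
  ],
  "hand": [1, 1, 1, 1, 1]
}}

```text
clock: 6.3
tool_pos: [0.524, -0.3278, 0.025]
orientation: [180.0, -0.0, -164.0]
contact_force: [-0.3, 0.1, -1.8]
finger_gap: 0.0135
finger_force: 29.9
```

Emit:
{"fn": "send_rows", "kwargs": {
  "dp": [
    [0, 0, 0],
    [0, 0, 0],
    [0, 0, 1],
    [0, 0, 2],
    [0, 0, 2]
  ],
  "rot": [
    [0, 0, 0],
    [0, 0, 0],
    [0, 0, 0],
    [0, 0, 0],
    [0, 0, 0]
  ],
  "hand": [1, 1, 1, 1, 1]
}}

```text
clock: 6.8
tool_pos: [0.5244, -0.3281, 0.0241]
orientation: [-180.0, 0.0, -164.0]
contact_force: [0.2, 1.1, -2.4]
finger_gap: 0.0131
finger_force: 29.9
```

Emit:
{"fn": "send_rows", "kwargs": {
  "dp": [
    [0, 0, 1],
    [0, 0, 2],
    [0, 0, 2.5],
    [0, 0, 2.5]
  ],
  "rot": [
    [0, 0, 0],
    [0, 0, 0],
    [0, 0, 0],
    [0, 0, 0]
  ],
  "hand": [1, 1, 1, 1]
}}

```text
clock: 7.2
tool_pos: [0.5242, -0.3279, 0.021]
orientation: [180.0, -0.0, -164.0]
contact_force: [0.4, -0.1, -1.4]
finger_gap: 0.0141
finger_force: 29.9
```

Emit:
{"fn": "send_rows", "kwargs": {
  "dp": [
    [0, 0, 0.5],
    [0, 0, 1],
    [0, 0, 1.5],
    [0, 0, 1.5]
  ],
  "rot": [
    [0, 0, 0],
    [0, 0, 0],
    [0, 0, 0],
    [0, 0, 0]
  ],
  "hand": [1, 1, 1, 1]
}}

```text
clock: 7.6
tool_pos: [0.5244, -0.328, 0.0206]
orientation: [-180.0, -0.0, -164.0]
contact_force: [-3.7, 3.3, 6.1]
finger_gap: 0.0135
finger_force: 29.9
```

Contact on the box floor, +8 N. I'll release by opening part-way and then rise.

Emit:
{"fn": "send_rows", "kwargs": {
  "dp": [
    [0, 0, -0.5],
    [0, 0, -0.5],
    [0, 0, -0.5],
    [0, 0, -0.5],
    [0, 0, -0.5]
  ],
  "rot": [
    [0, 0, 0],
    [0, 0, 0],
    [0, 0, 0],
    [0, 0, 0],
    [0, 0, 0]
  ],
  "hand": [0.8, 0.7, 0.6, 0.6, 0.6]
}}

```text
clock: 8.1
tool_pos: [0.5243, -0.328, 0.0201]
orientation: [180.0, -0.0, -164.0]
contact_force: [0.8, 0.0, -0.5]
finger_gap: 0.0355
finger_force: 0.0
```

Emit:
{"fn": "send_rows", "kwargs": {
  "dp": [
    [0, 0, -10],
    [0, 0, -40],
    [0, 0, -80],
    [0, 0, -125],
    [0, 0, -165]
  ],
  "rot": [
    [0, 0, 0],
    [0, 0, 0],
    [0, 0, 0],
    [0, 0, 0],
    [0, 0, 0]
  ],
  "hand": [0.6, 0.6, 0.6, 0.6, 0.6]
}}

```text
clock: 8.6
tool_pos: [0.5244, -0.328, 0.1882]
orientation: [-179.9, 0.0, -164.0]
contact_force: [-0.7, -0.4, 0.5]
finger_gap: 0.0355
finger_force: 0.0
```

```bash
python3 -c "
from h import *
go([.461,.323,.185],170.4)"
```

```text
dp [-118.5, 643.3, 2.5] rot [-0.001, 0.001, 0.447]
```

Emit:
{"fn": "send_rows", "kwargs": {
  "dp": [
    [-4, 25, 0],
    [-12, 65, 0],
    [-20, 108, 0],
    [-28, 151, 0],
    [-36, 195, 0]
  ],
  "rot": [
    [0, 0, 0],
    [0, 0, 0],
    [0, 0, 0],
    [0, 0, 0],
    [0, 0, 0]
  ],
  "hand": [0.6, 0.6, 0.6, 0.6, 0.6]
}}

```text
clock: 9.1
tool_pos: [0.5049, -0.1292, 0.1861]
orientation: [-180.0, 0.1, -164.0]
contact_force: [0.4, 0.3, -0.3]
finger_gap: 0.0353
finger_force: 0.0
```

Emit:
{"fn": "send_rows", "kwargs": {
  "dp": [
    [-8, 44, 0],
    [-16, 88, 0],
    [-24, 132, 0],
    [-32, 176, 0],
    [-40, 220, 0]
  ],
  "rot": [
    [0, 0, 0],
    [0, 0, 0],
    [0, 0, 0],
    [0, 0, 0],
    [0, 0, 0]
  ],
  "hand": [0.6, 0.6, 0.6, 0.6, 0.6]
}}

```text
clock: 9.6
tool_pos: [0.4827, 0.0936, 0.1862]
orientation: [-180.0, 0.1, -164.0]
contact_force: [0.7, -0.1, -1.0]
finger_gap: 0.0355
finger_force: 0.0
```

Emit:
{"fn": "send_rows", "kwargs": {
  "dp": [
    [-8, 44, 0],
    [-16, 88, 0],
    [-24, 132, 0],
    [-32, 176, 0],
    [-42, 220, 0]
  ],
  "rot": [
    [0, 0, 0.09],
    [0, 0, 0.18],
    [0, 0, 0.27],
    [0, 0, 0.36],
    [0, 0, 0.447]
  ],
  "hand": [0.6, 0.6, 0.6, 0.6, 0.6]
}}

```text
clock: 10.1
tool_pos: [0.4622, 0.3169, 0.1862]
orientation: [180.0, 0.1, 170.2]
contact_force: [0.3, 0.2, -0.0]
finger_gap: 0.0349
finger_force: 0.0
```

```bash
python3 -c "
from h import *
go([.461,.323,.032],170.4)
snap('scene','s3')
crop('s3',320,190,160,120,4,'v3')"
```

```text
dp [2.4, 5.7, 154.2] rot [0.001, 0.001, -0.004]
```

View pics/s3.png

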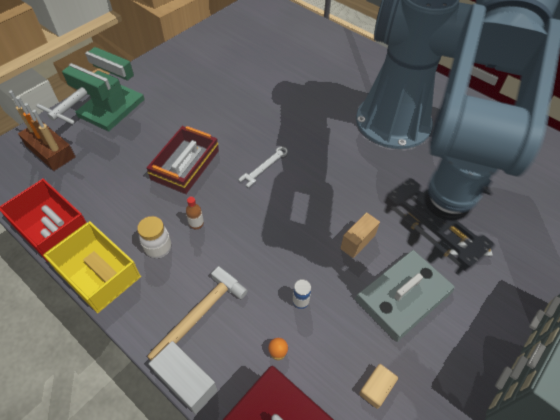

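The pull stands flat in the box at scene (187,157), and the lid is untouched at (408,290). I'll descend onto its handle.

Emit:
{"fn": "send_rows", "kwargs": {
  "dp": [
    [2.5, 5.5, 20],
    [2.5, 5.5, 60],
    [2.5, 5.5, 100],
    [2.5, 5.5, 125],
    [2.5, 5.5, 140]
  ],
  "rot": [
    [0, 0, 0],
    [0, 0, 0],
    [0, 0, 0],
    [0, 0, 0],
    [0, 0, 0]
  ],
  "hand": [0.45, 0.45, 0.45, 0.45, 0.45]
}}

```text
clock: 10.65
tool_pos: [0.4599, 0.3203, 0.0434]
orientation: [-179.9, -0.1, 170.4]
contact_force: [-0.0, 0.4, 0.4]
finger_gap: 0.0482
finger_force: 0.0
```

Emit:
{"fn": "send_rows", "kwargs": {
  "dp": [
    [0, 0, 0],
    [0, 0, 5],
    [0, 0, 10],
    [0, 0, 13],
    [0, 0, 13]
  ],
  "rot": [
    [0, 0, 0],
    [0, 0, 0],
    [0, 0, 0],
    [0, 0, 0],
    [0, 0, 0]
  ],
  "hand": [0.45, 0.45, 0.45, 0.45, 0.45]
}}

```text
clock: 11.15
tool_pos: [0.4613, 0.3209, 0.0325]
orientation: [180.0, 0.0, 170.4]
contact_force: [-0.3, -0.8, -0.2]
finger_gap: 0.0484
finger_force: 0.0
```

Emit:
{"fn": "send_rows", "kwargs": {
  "dp": [
    [0, 2, 0],
    [0, 2, 0],
    [0, 2, 0],
    [0, 2, 0],
    [0, 2, 0]
  ],
  "rot": [
    [0, 0, 0],
    [0, 0, 0],
    [0, 0, 0],
    [0, 0, 0],
    [0, 0, 0]
  ],
  "hand": [0.6, 0.75, 0.9, 1, 1]
}}

```text
clock: 11.65
tool_pos: [0.4616, 0.3229, 0.0323]
orientation: [180.0, 0.0, 170.4]
contact_force: [-0.4, 1.8, 0.6]
finger_gap: 0.0137
finger_force: 30.0
```

Emit:
{"fn": "send_rows", "kwargs": {
  "dp": [
    [0, 0, 0],
    [0, 0, 0],
    [0, 0, 0]
  ],
  "rot": [
    [0, 0, 0],
    [0, 0, 0],
    [0, 0, 0]
  ],
  "hand": [1, 1, 1]
}}

```text
clock: 11.95
tool_pos: [0.4616, 0.323, 0.0324]
orientation: [180.0, 0.0, 170.4]
contact_force: [-1.2, 0.9, 0.6]
finger_gap: 0.0136
finger_force: 30.0
```

Emit:
{"fn": "send_rows", "kwargs": {
  "dp": [
    [0, 0, -8],
    [0, 0, -30],
    [0, 0, -65],
    [0, 0, -105],
    [0, 0, -140]
  ],
  "rot": [
    [0, 0, 0],
    [0, 0, 0],
    [0, 0, 0],
    [0, 0, 0],
    [0, 0, 0]
  ],
  "hand": [1, 1, 1, 1, 1]
}}

```text
clock: 12.45
tool_pos: [0.4611, 0.3224, 0.1738]
orientation: [-180.0, -0.0, 170.4]
contact_force: [0.9, -0.4, -3.1]
finger_gap: 0.0136
finger_force: 30.0
```

```bash
python3 -c "
from h import *
snap('scene','s4'); snap('top','t4'); s=bot.read_state();print(s['contact_force'],s['tool_pos'],s['orientation'],s['finger_gap'])
go([.525,-.3285,.18],196.1)"
```

```text
[ 0.72303133  0.35136176 -2.73817923] [0.46439987 0.32396295 0.17803469] [179.71987076   0.46656809 170.39382333] 0.013852388884964725
dp [-168.6, -633.2, -3.7] rot [0.003, 0.009, -0.449]
```

View pics/s4.png

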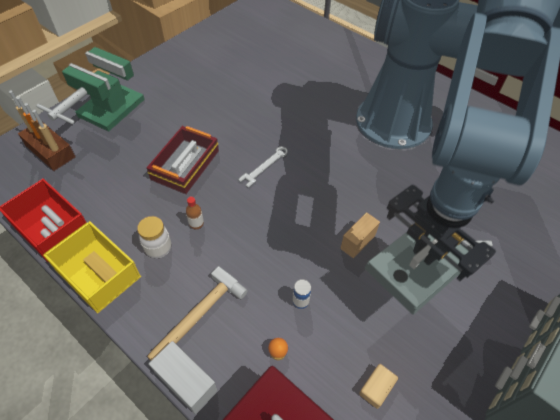

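The lid is held level above the bench. I'll carry it to the box.

Emit:
{"fn": "send_rows", "kwargs": {
  "dp": [
    [-3, -12, 0],
    [-10, -38, -1],
    [-19, -70, -2],
    [-28, -105, -3],
    [-38, -142, -4]
  ],
  "rot": [
    [0, 0, 0],
    [0, 0, 0],
    [0, 0, 0],
    [0, 0, 0],
    [0, 0, 0]
  ],
  "hand": [1, 1, 1, 1, 1]
}}

```text
clock: 13.05
tool_pos: [0.473, 0.1743, 0.1734]
orientation: [-179.9, -0.3, 170.4]
contact_force: [1.6, -1.3, -2.0]
finger_gap: 0.0134
finger_force: 30.0
```

Emit:
{"fn": "send_rows", "kwargs": {
  "dp": [
    [-10, -37, 0],
    [-20, -74, 0],
    [-30, -111, 0],
    [-40, -148, 0],
    [-50, -185, 0]
  ],
  "rot": [
    [0, 0, 0],
    [0, 0, 0],
    [0, 0, 0],
    [0, 0, 0],
    [0, 0, 0]
  ],
  "hand": [1, 1, 1, 1, 1]
}}

```text
clock: 13.55
tool_pos: [0.4912, -0.0161, 0.1735]
orientation: [180.0, -0.3, 170.4]
contact_force: [2.0, 0.3, -2.3]
finger_gap: 0.0134
finger_force: 30.0
```

Emit:
{"fn": "send_rows", "kwargs": {
  "dp": [
    [-10, -37, 0],
    [-20, -74, 0],
    [-30, -111, 0],
    [-40, -145, 0],
    [-48, -175, 0]
  ],
  "rot": [
    [0, 0, -0.05],
    [0, 0, -0.12],
    [0, 0, -0.2],
    [0, 0, -0.3],
    [0, 0, -0.4]
  ],
  "hand": [1, 1, 1, 1, 1]
}}

```text
clock: 14.05
tool_pos: [0.5094, -0.1965, 0.1733]
orientation: [179.8, -0.2, -166.5]
contact_force: [1.3, 0.4, -2.8]
finger_gap: 0.0132
finger_force: 30.0
```

```bash
python3 -c "
from h import *
go([.525,-.3285,.15],196.1)"
```

```text
dp [15.5, -132.1, 22.9] rot [0.003, -0.004, -0.046]
```

Emit:
{"fn": "send_rows", "kwargs": {
  "dp": [
    [4, -32, 0],
    [8, -64, 0],
    [12, -96, 0],
    [15, -122, 0],
    [15.5, -132, 0]
  ],
  "rot": [
    [0, 0, -0.046],
    [0, 0, -0.046],
    [0, 0, -0.046],
    [0, 0, -0.046],
    [0, 0, -0.046]
  ],
  "hand": [1, 1, 1, 1, 1]
}}

```text
clock: 14.55
tool_pos: [0.5248, -0.3288, 0.1731]
orientation: [179.8, -0.2, -164.2]
contact_force: [-0.7, 0.6, -3.4]
finger_gap: 0.0135
finger_force: 30.0
```

Emit:
{"fn": "send_rows", "kwargs": {
  "dp": [
    [0, 0, 5],
    [0, 0, 20],
    [0, 0, 35],
    [0, 0, 48],
    [0, 0, 48]
  ],
  "rot": [
    [0, 0, 0],
    [0, 0, 0],
    [0, 0, 0],
    [0, 0, 0],
    [0, 0, 0]
  ],
  "hand": [1, 1, 1, 1, 1]
}}

```text
clock: 15.05
tool_pos: [0.5255, -0.3246, 0.1247]
orientation: [179.7, -0.2, -164.0]
contact_force: [-0.5, 0.6, -3.0]
finger_gap: 0.0131
finger_force: 30.0
```

Emit:
{"fn": "send_rows", "kwargs": {
  "dp": [
    [0, 0, 0],
    [0, 0, 0],
    [0, 0, 0]
  ],
  "rot": [
    [0, 0, 0],
    [0, 0, 0],
    [0, 0, 0]
  ],
  "hand": [1, 1, 1]
}}

```text
clock: 15.35
tool_pos: [0.5276, -0.3272, 0.1292]
orientation: [-179.9, 0.1, -164.1]
contact_force: [-0.7, -0.5, -2.9]
finger_gap: 0.0134
finger_force: 30.0
```

```bash
python3 -c "
from h import *
go([.525,-.3285,.075],196.1)
snap('top','t5');snap('scene','s5');print(bot.read_state()['tool_pos'])
a=cv2.imread('pics/t5.png'); b=cv2.imread('pics/s5.png')
g=lambda x,u,v:cv2.resize(x[v:v+120,u:u+80],(400,600),interpolation=cv2.INTER_CUBIC)
g2=lambda x,u,v:cv2.resize(x[v:v+120,u:u+80],(400,600),interpolation=cv2.INTER_CUBIC)
cv2.imwrite('pics/v5.png',np.hstack([g(a,370,160),g2(b,140,90)]))"
```

```text
dp [2.9, -0.4, 54.2] rot [-0.001, 0.001, -0.003]
[ 0.52738647 -0.32720679  0.12900141]
```

View pics/v5.png

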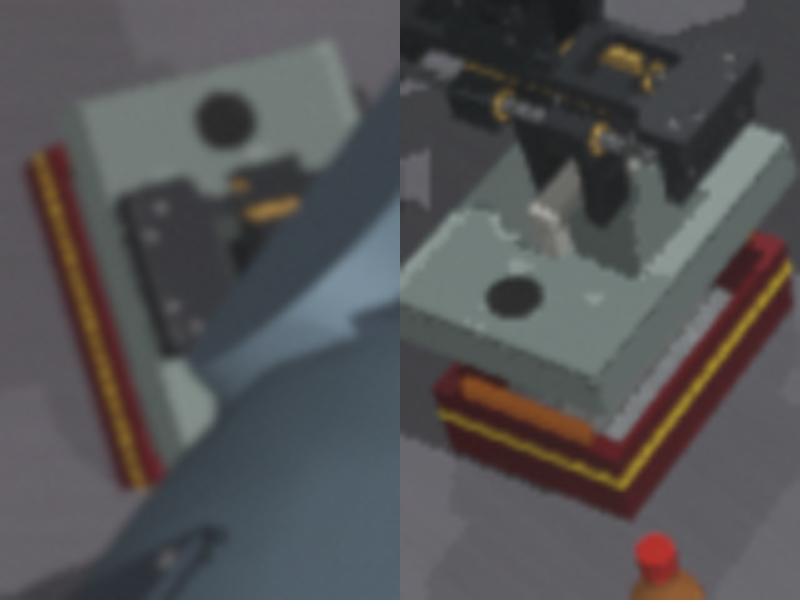

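Lid at hover: its visible pad is at top (414.6,183.6) and scene (162.4,149.0). I'll compare the pad position per camera with the box position from the same camera.

```bash
python3 -c "
from h import *
s=bot.read_state();print(s['tool_pos'])
z=.129-.032+.029
d=.066*np.array([np.cos(np.radians(16)),np.sin(np.radians(16))])
for f,uv in(('t5',(414.6,183.6)),('s5',(162.4,149.0))):
    print((ray(load(f),uv,z)[:2]-d).round(4))
"
```

```text
[ 0.52738647 -0.32720679  0.12900141]
[ 0.526  -0.3287]
[ 0.5275 -0.3284]
```

Emit:
{"fn": "send_rows", "kwargs": {
  "dp": [
    [1, 1.5, 8],
    [1, 1.5, 20],
    [1, 1.5, 30],
    [1, 1.5, 40],
    [1, 1.5, 46]
  ],
  "rot": [
    [0, 0, 0],
    [0, 0, 0],
    [0, 0, 0],
    [0, 0, 0],
    [0, 0, 0]
  ],
  "hand": [1, 1, 1, 1, 1]
}}

```text
clock: 15.95
tool_pos: [0.525, -0.3251, 0.0803]
orientation: [179.9, -0.1, -164.1]
contact_force: [0.4, 0.3, -3.3]
finger_gap: 0.0133
finger_force: 30.0
```

Emit:
{"fn": "send_rows", "kwargs": {
  "dp": [
    [0, 0, 0],
    [0, 0, 2],
    [0, 0, 4],
    [0, 0, 6],
    [0, 0, 6]
  ],
  "rot": [
    [0, 0, 0],
    [0, 0, 0],
    [0, 0, 0],
    [0, 0, 0],
    [0, 0, 0]
  ],
  "hand": [1, 1, 1, 1, 1]
}}

```text
clock: 16.45
tool_pos: [0.5256, -0.3257, 0.0762]
orientation: [180.0, -0.0, -164.1]
contact_force: [0.3, 0.8, -2.7]
finger_gap: 0.0134
finger_force: 30.0
```

The skirt is below the rim level with no contact, so it is around the box. I'll lower it gently onto the strips.

Emit:
{"fn": "send_rows", "kwargs": {
  "dp": [
    [0, 0, 1],
    [0, 0, 2],
    [0, 0, 3],
    [0, 0, 3.5],
    [0, 0, 3.5]
  ],
  "rot": [
    [0, 0, 0],
    [0, 0, 0],
    [0, 0, 0],
    [0, 0, 0],
    [0, 0, 0]
  ],
  "hand": [1, 1, 1, 1, 1]
}}

```text
clock: 16.95
tool_pos: [0.5256, -0.3257, 0.0726]
orientation: [180.0, -0.0, -164.1]
contact_force: [-0.7, -0.3, -2.7]
finger_gap: 0.0134
finger_force: 30.0
```

Emit:
{"fn": "send_rows", "kwargs": {
  "dp": [
    [0, 0, 0.5],
    [0, 0, 1],
    [0, 0, 1],
    [0, 0, 1]
  ],
  "rot": [
    [0, 0, 0],
    [0, 0, 0],
    [0, 0, 0],
    [0, 0, 0]
  ],
  "hand": [1, 1, 1, 1]
}}

```text
clock: 17.35
tool_pos: [0.5257, -0.3257, 0.0717]
orientation: [-180.0, -0.0, -164.1]
contact_force: [-0.2, 0.9, -2.7]
finger_gap: 0.0134
finger_force: 30.0
```

Emit:
{"fn": "send_rows", "kwargs": {
  "dp": [
    [0, 0, 0.5],
    [0, 0, 1],
    [0, 0, 1],
    [0, 0, 1]
  ],
  "rot": [
    [0, 0, 0],
    [0, 0, 0],
    [0, 0, 0],
    [0, 0, 0]
  ],
  "hand": [1, 1, 1, 1]
}}

```text
clock: 17.75
tool_pos: [0.5256, -0.3257, 0.0707]
orientation: [180.0, -0.0, -164.1]
contact_force: [0.6, 0.5, -3.5]
finger_gap: 0.0136
finger_force: 30.0
```

Emit:
{"fn": "send_rows", "kwargs": {
  "dp": [
    [0, 0, 0.3],
    [0, 0, 0.7],
    [0, 0, 0.7],
    [0, 0, 0.7]
  ],
  "rot": [
    [0, 0, 0],
    [0, 0, 0],
    [0, 0, 0],
    [0, 0, 0]
  ],
  "hand": [1, 1, 1, 1]
}}

```text
clock: 18.15
tool_pos: [0.5257, -0.3257, 0.07]
orientation: [-180.0, 0.0, -164.1]
contact_force: [1.3, -0.7, -3.4]
finger_gap: 0.0135
finger_force: 30.0
```

Emit:
{"fn": "send_rows", "kwargs": {
  "dp": [
    [0, 0, 0.3],
    [0, 0, 0.7],
    [0, 0, 0.7],
    [0, 0, 0.7]
  ],
  "rot": [
    [0, 0, 0],
    [0, 0, 0],
    [0, 0, 0],
    [0, 0, 0]
  ],
  "hand": [1, 1, 1, 1]
}}

```text
clock: 18.55
tool_pos: [0.5257, -0.3258, 0.0695]
orientation: [-180.0, 0.0, -164.1]
contact_force: [-1.0, -0.2, -0.8]
finger_gap: 0.0133
finger_force: 30.0
```

Contact: the weight is now carried, 2 N less on the wrist. I'll release the lid and rise.

Emit:
{"fn": "send_rows", "kwargs": {
  "dp": [
    [0, 0, 0],
    [0, 0, 0],
    [0, 0, 0],
    [0, 0, 0],
    [0, 0, 0]
  ],
  "rot": [
    [0, 0, 0],
    [0, 0, 0],
    [0, 0, 0],
    [0, 0, 0],
    [0, 0, 0]
  ],
  "hand": [0.9, 0.8, 0.7, 0.6, 0.5]
}}

```text
clock: 19.05
tool_pos: [0.5258, -0.3258, 0.0695]
orientation: [-180.0, 0.0, -164.1]
contact_force: [0.1, -0.2, -0.8]
finger_gap: 0.0395
finger_force: 0.0
```

Emit:
{"fn": "send_rows", "kwargs": {
  "dp": [
    [0, 0, -5],
    [0, 0, -20],
    [0, 0, -40],
    [0, 0, -60],
    [0, 0, -65]
  ],
  "rot": [
    [0, 0, 0],
    [0, 0, 0],
    [0, 0, 0],
    [0, 0, 0],
    [0, 0, 0]
  ],
  "hand": [0.5, 0.5, 0.5, 0.5, 0.5]
}}

```text
clock: 19.55
tool_pos: [0.5272, -0.3271, 0.1383]
orientation: [-179.7, 0.2, -164.1]
contact_force: [-0.5, -0.2, 0.9]
finger_gap: 0.0439
finger_force: 0.0
```

Emit:
{"fn": "send_rows", "kwargs": {
  "dp": [
    [0, 0, -20],
    [0, 0, -35],
    [0, 0, -35],
    [0, 0, -35]
  ],
  "rot": [
    [0, 0, 0],
    [0, 0, 0],
    [0, 0, 0],
    [0, 0, 0]
  ],
  "hand": [0.8, 1, 1, 1]
}}

```text
clock: 19.95
tool_pos: [0.5257, -0.3258, 0.1694]
orientation: [-180.0, 0.0, -164.1]
contact_force: [-0.2, 0.7, -0.4]
finger_gap: 0.0141
finger_force: 0.0
```

```bash
python3 -c "
from h import *
snap('top','t6');snap('scene','s6');print(bot.read_state()['tool_pos'])
a=cv2.imread('pics/t6.png'); b=cv2.imread('pics/s6.png')
g=lambda x,u,v:cv2.resize(x[v:v+120,u:u+80],(400,600),interpolation=cv2.INTER_CUBIC)
cv2.imwrite('pics/v6.png',np.hstack([g(a,370,160),g(b,140,90)]))
c=np.array([.5257,-.3258]);d=.066*np.array([np.cos(np.radians(16)),np.sin(np.radians(16))])
for q in (c+d,c-d): go([*q,.09],196)"
```

```text
[ 0.52516876 -0.32527706  0.16818657]
dp [-66.4, -0.7, 78.1] rot [0.001, -0.001, -0.001]
dp [65.6, -0.8, 78.2] rot [0.001, -0.001, -0.001]
```

View pics/v6.png

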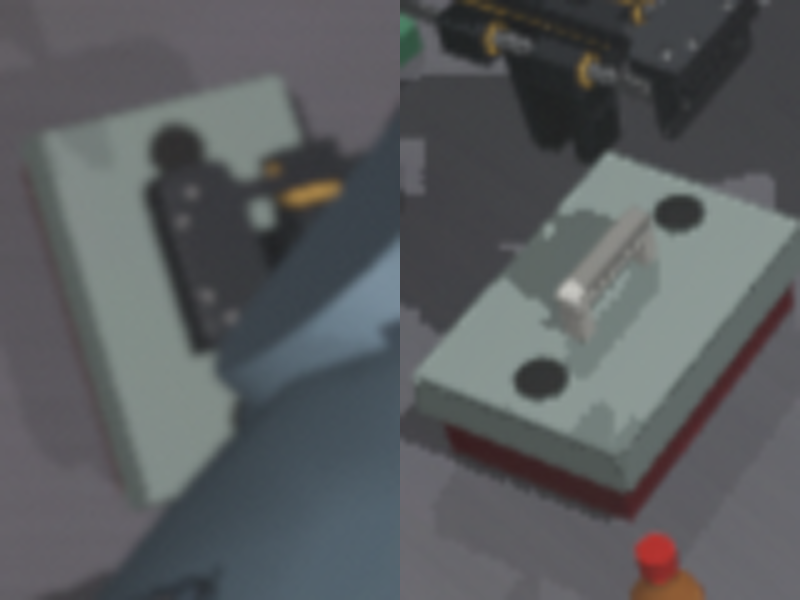

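The lid lies loosely around the box, level, and released, with pads at scene (167.8,165.4) and (195.4,132.2). No yellow line shows below the skirt yet. I'll press the pads alternately with shut fingers.

Emit:
{"fn": "send_rows", "kwargs": {
  "dp": [
    [-20, 0, 0],
    [-45, 0, 20],
    [-62, -0.5, 45],
    [-66, -0.5, 70],
    [-66, -0.5, 78]
  ],
  "rot": [
    [0, 0, 0],
    [0, 0, 0],
    [0, 0, 0],
    [0, 0, 0],
    [0, 0, 0]
  ],
  "hand": [1, 1, 1, 1, 1]
}}

```text
clock: 20.55
tool_pos: [0.5876, -0.306, 0.0867]
orientation: [179.7, -0.2, -164.0]
contact_force: [-0.7, 0.4, -0.7]
finger_gap: 0.0003
finger_force: 0.0
```

Emit:
{"fn": "send_rows", "kwargs": {
  "dp": [
    [0, 0, 5],
    [0, 0, 10],
    [0, 0, 15],
    [0, 0, 19],
    [0, 0, 19]
  ],
  "rot": [
    [0, 0, 0],
    [0, 0, 0],
    [0, 0, 0],
    [0, 0, 0],
    [0, 0, 0]
  ],
  "hand": [1, 1, 1, 1, 1]
}}

```text
clock: 21.05
tool_pos: [0.5891, -0.3082, 0.0723]
orientation: [-180.0, -0.0, -164.1]
contact_force: [0.1, 0.5, 0.5]
finger_gap: 0.0003
finger_force: 0.0
```

```bash
python3 -c "
from h import *
c=np.array([.5257,-.3258]);d=.066*np.array([np.cos(np.radians(16)),np.sin(np.radians(16))])
s=load('s6')
for q,uv in ((c+d,(167.8,165.4)),(c-d,(195.4,132.2))): print(ray(s,uv,.066),q,proj(s,[*q,.066]))
go([*(c+d),.06],196)"
```

```text
[ 0.58917247 -0.3091121   0.066     ] [ 0.58914327 -0.30760793] [168.20409178 165.69506695]
[ 0.46261147 -0.34439466  0.066     ] [ 0.46225673 -0.34399207] [195.60140048 132.201925  ]
dp [-0.2, 0.5, 12.3] rot [-0.0, -0.0, -0.001]
```

Pad positions agree to about 1 mm. I'll press the first end part-way.

Emit:
{"fn": "send_rows", "kwargs": {
  "dp": [
    [0, 0, 3],
    [0, 0, 6],
    [0, 0, 8],
    [0, 0, 10],
    [0, 0, 11]
  ],
  "rot": [
    [0, 0, 0],
    [0, 0, 0],
    [0, 0, 0],
    [0, 0, 0],
    [0, 0, 0]
  ],
  "hand": [1, 1, 1, 1, 1]
}}

```text
clock: 21.55
tool_pos: [0.5898, -0.3083, 0.0625]
orientation: [-179.9, 0.0, -164.1]
contact_force: [-1.2, 1.2, 6.7]
finger_gap: 0.0007
finger_force: 3.6
```

Emit:
{"fn": "send_rows", "kwargs": {
  "dp": [
    [0, 0, 1],
    [0, 0, 1.5],
    [0, 0, -5],
    [0, 0, -30],
    [0, 0, -55]
  ],
  "rot": [
    [0, 0, 0],
    [0, 0, 0],
    [0, 0, 0],
    [0, 0, 0],
    [0, 0, 0]
  ],
  "hand": [1, 1, 1, 1, 1]
}}

```text
clock: 22.05
tool_pos: [0.5886, -0.3076, 0.1162]
orientation: [179.9, -0.1, -164.1]
contact_force: [-0.8, -0.2, 0.1]
finger_gap: 0.0006
finger_force: 0.0
```

Emit:
{"fn": "send_rows", "kwargs": {
  "dp": [
    [25, 0, 0],
    [65, 0, 0],
    [105, 0, 0],
    [128, 0, 0],
    [132, 0, 10]
  ],
  "rot": [
    [0, 0, 0],
    [0, 0, 0],
    [0, 0, 0],
    [0, 0, 0],
    [0, 0, 0]
  ],
  "hand": [1, 1, 1, 1, 1]
}}

```text
clock: 22.55
tool_pos: [0.461, -0.3458, 0.1076]
orientation: [-179.9, 0.0, -164.2]
contact_force: [0.7, -0.1, 0.1]
finger_gap: 0.0004
finger_force: 0.0
```

```bash
python3 -c "
from h import *
go([.4624,-.344,.060],196)"
```

```text
dp [-1.8, 1.5, 47.5] rot [-0.002, 0.001, -0.003]
```

Emit:
{"fn": "send_rows", "kwargs": {
  "dp": [
    [-1, 1, 10],
    [-1, 1, 20],
    [-1, 1, 30],
    [-1, 1, 35],
    [-1, 1, 39]
  ],
  "rot": [
    [0, 0, 0],
    [0, 0, 0],
    [0, 0, 0],
    [0, 0, 0],
    [0, 0, 0]
  ],
  "hand": [1, 1, 1, 1, 1]
}}

```text
clock: 23.05
tool_pos: [0.4633, -0.3425, 0.0662]
orientation: [179.9, -0.0, -164.0]
contact_force: [0.0, 0.2, 0.0]
finger_gap: 0.0005
finger_force: 0.0
```

Emit:
{"fn": "send_rows", "kwargs": {
  "dp": [
    [0, 0, 2],
    [0, 0, 4],
    [0, 0, 6],
    [0, 0, 8],
    [0, 0, 10]
  ],
  "rot": [
    [0, 0, 0],
    [0, 0, 0],
    [0, 0, 0],
    [0, 0, 0],
    [0, 0, 0]
  ],
  "hand": [1, 1, 1, 1, 1]
}}

```text
clock: 23.55
tool_pos: [0.463, -0.3427, 0.0581]
orientation: [180.0, -0.0, -164.0]
contact_force: [-4.3, 2.4, 7.8]
finger_gap: 0.0003
finger_force: 3.9
```

Emit:
{"fn": "send_rows", "kwargs": {
  "dp": [
    [0, 0, 1],
    [0, 0, 2],
    [0, 0, 3],
    [0, 0, 4]
  ],
  "rot": [
    [0, 0, 0],
    [0, 0, 0],
    [0, 0, 0],
    [0, 0, 0]
  ],
  "hand": [1, 1, 1, 1]
}}

```text
clock: 23.95
tool_pos: [0.4631, -0.3428, 0.0575]
orientation: [179.9, -0.1, -164.0]
contact_force: [-14.4, 14.5, 41.7]
finger_gap: 0.0006
finger_force: 20.8
```

Hard stop reached, at 42 N. I'll back off and press the other end home.

Emit:
{"fn": "send_rows", "kwargs": {
  "dp": [
    [0, 0, -4],
    [0, 0, -20],
    [0, 0, -50],
    [0, 0, -55],
    [0, 0, -55]
  ],
  "rot": [
    [0, 0, 0],
    [0, 0, 0],
    [0, 0, 0],
    [0, 0, 0],
    [0, 0, 0]
  ],
  "hand": [1, 1, 1, 1, 1]
}}

```text
clock: 24.45
tool_pos: [0.4639, -0.344, 0.11]
orientation: [-179.8, 0.1, -164.1]
contact_force: [-0.1, -0.8, -0.1]
finger_gap: 0.0007
finger_force: 0.0
```

Emit:
{"fn": "send_rows", "kwargs": {
  "dp": [
    [-25, 0, 0],
    [-65, 0, 0],
    [-105, 0, 0],
    [-128, 0, 0],
    [-131, 0, 10]
  ],
  "rot": [
    [0, 0, 0],
    [0, 0, 0],
    [0, 0, 0],
    [0, 0, 0],
    [0, 0, 0]
  ],
  "hand": [1, 1, 1, 1, 1]
}}

```text
clock: 24.95
tool_pos: [0.5915, -0.3062, 0.098]
orientation: [-179.9, 0.1, -163.9]
contact_force: [-0.3, -0.5, 1.1]
finger_gap: 0.0007
finger_force: 0.0
```

```bash
python3 -c "
from h import *
go([.589,-.308,.064],196)"
```

```text
dp [3.0, -1.0, 34.0] rot [-0.001, 0.001, 0.002]
```

Emit:
{"fn": "send_rows", "kwargs": {
  "dp": [
    [2, -1, 8],
    [2, -1, 18],
    [2, -1, 26],
    [2, -1, 32],
    [2, -1, 35]
  ],
  "rot": [
    [0, 0, 0],
    [0, 0, 0],
    [0, 0, 0],
    [0, 0, 0],
    [0, 0, 0]
  ],
  "hand": [1, 1, 1, 1, 1]
}}

```text
clock: 25.45
tool_pos: [0.5864, -0.3088, 0.0624]
orientation: [179.9, -0.0, -164.1]
contact_force: [-0.2, 0.8, 0.9]
finger_gap: 0.0006
finger_force: 0.0
```

Emit:
{"fn": "send_rows", "kwargs": {
  "dp": [
    [0, 0, 1],
    [0, 0, 2],
    [0, 0, 3.5],
    [0, 0, 5],
    [0, 0, 5.5]
  ],
  "rot": [
    [0, 0, 0],
    [0, 0, 0],
    [0, 0, 0],
    [0, 0, 0],
    [0, 0, 0]
  ],
  "hand": [1, 1, 1, 1, 1]
}}

```text
clock: 25.95
tool_pos: [0.5878, -0.3089, 0.0589]
orientation: [-179.9, 0.0, -164.1]
contact_force: [-1.5, 1.7, 6.7]
finger_gap: 0.0004
finger_force: 3.1
```

Emit:
{"fn": "send_rows", "kwargs": {
  "dp": [
    [0, 0, 1],
    [0, 0, 1.5],
    [0, 0, 2],
    [0, 0, 2.3]
  ],
  "rot": [
    [0, 0, 0],
    [0, 0, 0],
    [0, 0, 0],
    [0, 0, 0]
  ],
  "hand": [1, 1, 1, 1]
}}

```text
clock: 26.35
tool_pos: [0.5878, -0.3089, 0.0574]
orientation: [-179.9, 0.0, -164.0]
contact_force: [-3.9, 2.2, 11.7]
finger_gap: 0.0001
finger_force: 6.0
```

Emit:
{"fn": "send_rows", "kwargs": {
  "dp": [
    [0, 0, 0.7],
    [0, 0, 1.3],
    [0, 0, 1.3]
  ],
  "rot": [
    [0, 0, 0],
    [0, 0, 0],
    [0, 0, 0]
  ],
  "hand": [1, 1, 1]
}}

```text
clock: 26.65
tool_pos: [0.5878, -0.3089, 0.0574]
orientation: [-179.9, 0.0, -164.0]
contact_force: [-6.6, 4.6, 18.2]
finger_gap: 0.0006
finger_force: 9.0
```

Emit:
{"fn": "send_rows", "kwargs": {
  "dp": [
    [0, 0, 0.7],
    [0, 0, 1.4],
    [0, 0, 1.4]
  ],
  "rot": [
    [0, 0, 0],
    [0, 0, 0],
    [0, 0, 0]
  ],
  "hand": [1, 1, 1]
}}

```text
clock: 26.95
tool_pos: [0.5879, -0.3089, 0.0574]
orientation: [-179.9, 0.0, -164.0]
contact_force: [-10.9, 6.7, 27.3]
finger_gap: 0.0007
finger_force: 13.3
```

Emit:
{"fn": "send_rows", "kwargs": {
  "dp": [
    [0, 0, -4],
    [0, 0, -20],
    [0, 0, -50],
    [0, 0, -56],
    [0, 0, -56]
  ],
  "rot": [
    [0, 0, 0],
    [0, 0, 0],
    [0, 0, 0],
    [0, 0, 0],
    [0, 0, 0]
  ],
  "hand": [1, 1, 1, 1, 1]
}}

```text
clock: 27.45
tool_pos: [0.5884, -0.3094, 0.1107]
orientation: [-179.8, 0.1, -164.1]
contact_force: [-0.4, -0.3, 1.1]
finger_gap: 0.0004
finger_force: 0.0
```

Emit:
{"fn": "send_rows", "kwargs": {
  "dp": [
    [25, 0, 0],
    [65, 0, 0],
    [105, 0, 0],
    [126, 0, 0],
    [130, 0, 10]
  ],
  "rot": [
    [0, 0, 0],
    [0, 0, 0],
    [0, 0, 0],
    [0, 0, 0],
    [0, 0, 0]
  ],
  "hand": [1, 1, 1, 1, 1]
}}

```text
clock: 27.95
tool_pos: [0.4605, -0.345, 0.0983]
orientation: [180.0, -0.0, -164.2]
contact_force: [0.6, 0.8, -0.2]
finger_gap: 0.0004
finger_force: 0.0
```

```bash
python3 -c "
from h import *
go([.4624,-.344,.060],196)"
```

```text
dp [-2.1, 0.5, 38.3] rot [0.0, -0.0, -0.003]
```

Now I'll re-check the second end, in case it rose while the other went down.

Emit:
{"fn": "send_rows", "kwargs": {
  "dp": [
    [-1.5, 0.5, 10],
    [-1.5, 0.5, 20],
    [-1.5, 0.5, 28],
    [-1.5, 0.5, 34],
    [-1.5, 0.5, 37]
  ],
  "rot": [
    [0, 0, 0],
    [0, 0, 0],
    [0, 0, 0],
    [0, 0, 0],
    [0, 0, 0]
  ],
  "hand": [1, 1, 1, 1, 1]
}}

```text
clock: 28.45
tool_pos: [0.4638, -0.3427, 0.0606]
orientation: [179.9, -0.0, -164.0]
contact_force: [0.5, 0.3, 0.0]
finger_gap: 0.0008
finger_force: 0.0
```

Emit:
{"fn": "send_rows", "kwargs": {
  "dp": [
    [0, 0, 1.5],
    [0, 0, 3],
    [0, 0, 4],
    [0, 0, 5],
    [0, 0, 5]
  ],
  "rot": [
    [0, 0, 0],
    [0, 0, 0],
    [0, 0, 0],
    [0, 0, 0],
    [0, 0, 0]
  ],
  "hand": [1, 1, 1, 1, 1]
}}

```text
clock: 28.95
tool_pos: [0.4639, -0.3437, 0.0575]
orientation: [-180.0, 0.0, -164.1]
contact_force: [-1.0, 1.5, 3.1]
finger_gap: 0.0007
finger_force: 1.7
```

Emit:
{"fn": "send_rows", "kwargs": {
  "dp": [
    [0, 0, 1],
    [0, 0, 2],
    [0, 0, 2.5],
    [0, 0, 2.5]
  ],
  "rot": [
    [0, 0, 0],
    [0, 0, 0],
    [0, 0, 0],
    [0, 0, 0]
  ],
  "hand": [1, 1, 1, 1]
}}

```text
clock: 29.35
tool_pos: [0.4639, -0.3437, 0.0574]
orientation: [-180.0, -0.0, -164.0]
contact_force: [-7.9, 6.9, 24.6]
finger_gap: 0.0005
finger_force: 12.0
```

Emit:
{"fn": "send_rows", "kwargs": {
  "dp": [
    [0, 0, -3],
    [0, 0, -20],
    [0, 0, -60],
    [0, 0, -105],
    [0, 0, -150]
  ],
  "rot": [
    [0, 0, 0],
    [0, 0, 0],
    [0, 0, 0],
    [0, 0, 0],
    [0, 0, 0]
  ],
  "hand": [1, 1, 1, 1, 1]
}}

```text
clock: 29.85
tool_pos: [0.4633, -0.3432, 0.2055]
orientation: [180.0, -0.0, -164.1]
contact_force: [0.0, -0.8, 0.0]
finger_gap: 0.0004
finger_force: 0.0
```

Emit:
{"fn": "send_rows", "kwargs": {
  "dp": [
    [0, 20, -20],
    [0, 50, -40],
    [0, 90, -50],
    [0, 120, -50],
    [0, 120, -50]
  ],
  "rot": [
    [0, 0, 0],
    [0, 0, 0],
    [0, 0, 0],
    [0, 0, 0],
    [0, 0, 0]
  ],
  "hand": [1, 1, 1, 1, 1]
}}

```text
clock: 30.35
tool_pos: [0.4301, -0.2253, 0.2548]
orientation: [-180.0, 0.0, -163.9]
contact_force: [-0.8, -0.3, 0.5]
finger_gap: 0.0004
finger_force: 0.0
```

```bash
python3 -c "
from h import *
snap('scene','s7')
a=cv2.imread('pics/s0.png') if 0 else cv2.imread('pics/s7.png'); b=cv2.imread('pics/s6.png'); h=cv2.cvtColor(a,cv2.COLOR_BGR2HSV)
hb=cv2.cvtColor(b,cv2.COLOR_BGR2HSV); s0=cv2.cvtColor(cv2.imread('pics/scene0.png'),cv2.COLOR_BGR2HSV)
for n,x in(('start',s0),('laid',hb),('now',h)):
    r=x[120:195,140:222]
    print(n,'yellow',cv2.inRange(r,(18,110,90),(35,255,255)).sum()//255,'orange',cv2.inRange(r,(5,150,120),(17,255,255)).sum()//255,'maroon',(cv2.inRange(r,(0,100,30),(4,255,160))|cv2.inRange(r,(170,100,30),(180,255,160))).sum()//255)
# bystander change outside robot: bottle, jar, hammer, tin, ball, block, spanner, carton
a0=cv2.imread('pics/scene0.png')
for n,(u,v,w,hh) in dict(bottle=(183,192,26,40),jar=(132,212,44,48),tin=(288,275,30,36),ball=(262,332,32,30),block=(355,360,48,48),hammer=(145,262,105,100)).items():
    print(n,np.abs(a[v:v+hh,u:u+w].astype(int)-a0[v:v+hh,u:u+w]).mean().round(1))
"
```

```text
start yellow 181 orange 176 maroon 1341
laid yellow 0 orange 0 maroon 153
now yellow 0 orange 0 maroon 4
bottle 2.7
jar 2.9
tin 5.0
ball 5.6
block 4.1
hammer 4.1
```

Maroon pixels dropped to 4, which is likely the arm hiding or shading the box. I'll move the arm off and recheck.

Emit:
{"fn": "send_rows", "kwargs": {
  "dp": [
    [0, 40, 0],
    [0, 85, 0],
    [0, 130, 0],
    [0, 175, 0],
    [0, 220, 0]
  ],
  "rot": [
    [0, 0, 0],
    [0, 0, 0],
    [0, 0, 0],
    [0, 0, 0],
    [0, 0, 0]
  ],
  "hand": [1, 1, 1, 1, 1]
}}

```text
clock: 30.9
tool_pos: [0.3701, -0.016, 0.2543]
orientation: [-180.0, 0.0, -164.2]
contact_force: [0.9, 0.9, 0.3]
finger_gap: 0.0005
finger_force: 0.0
```

Emit:
{"fn": "send_rows", "kwargs": {
  "dp": [
    [0, 30, 0],
    [0, 50, 0],
    [0, 50, 0],
    [0, 50, 0]
  ],
  "rot": [
    [0, 0, 0],
    [0, 0, 0],
    [0, 0, 0],
    [0, 0, 0]
  ],
  "hand": [1, 1, 1, 1]
}}

```text
clock: 31.3
tool_pos: [0.3572, 0.031, 0.2545]
orientation: [-180.0, 0.0, -164.0]
contact_force: [-0.4, -0.3, 0.2]
finger_gap: 0.0004
finger_force: 0.0
```

```bash
python3 -c "
from h import *
im=snap('scene','s8'); snap('top','t8')
x=cv2.cvtColor(cv2.imread('pics/s8.png'),cv2.COLOR_BGR2HSV); r=x[120:195,140:222]
print('yellow',cv2.inRange(r,(18,110,90),(35,255,255)).sum()//255,'maroon',(cv2.inRange(r,(0,100,30),(6,255,160))|cv2.inRange(r,(165,100,30),(180,255,160))).sum()//255)
c=np.array([.5257,-.3258]);e=np.array([np.cos(np.radians(16)),np.sin(np.radians(16))])
for f in('s8','t8'):
    g=cv2.cvtColor(cv2.imread('pics/'+f+'.png'),cv2.COLOR_BGR2GRAY).astype(float)
    for sg in(1,-1):
        q=c+sg*.066*e; p=proj(load(f),[*q,.057]); p2=proj(load(f),[*q,.066]); u,v=p.round().astype(int)
        w=g[v-8:v+9,u-8:u+9]; m=w<np.median(w)-25; yy,xx=np.nonzero(m)
        print(f,sg,'home',p.round(1),'laid',p2.round(1),'seen',xx.mean()+u-8 if m.any() else None,yy.mean()+v-8 if m.any() else None,m.sum())
# maroon front-wall height along column below lid edge
W=[(.085,y,z) for y in(0,) for z in(0,.028,.038)]
n=np.array([-e[1],e[0]])
for z in(0,.028,.038): print(z,proj(load('s8'),[*(np.array([.525,-.3275])+.055*n),z]).round(1))
u=int(proj(load('s8'),[*(np.array([.525,-.3275])+.055*n),0.02])[0]); print(u,x[150:190,u].tolist())
"
```

```text
yellow 0 maroon 4
s8 1 home [168.8 168.1] laid [168.2 165.7] seen 167.80232558139534 168.51162790697674 86
s8 -1 home [196.  134.6] laid [195.6 132.2] seen 196.52325581395348 133.31395348837208 86
t8 1 home [403. 190.] laid [404.3 189.2] seen 403.57608695652175 190.68478260869566 92
t8 -1 home [419.8 242.9] laid [421.3 242.6] seen 420.156862745098 243.51960784313727 102
0 [203.4 171.7]
0.028 [202.2 164.8]
0.038 [201.7 162.2]
202 [[81, 22, 148], [80, 21, 148], [83, 21, 147], [80, 21, 148], [82, 19, 148], [82, 19, 148], [80, 21, 148], [80, 21, 148], [80, 21, 144], [80, 23, 135], [81, 22, 118], [83, 22, 94], [84, 26, 100], [83, 23, 101], [84, 25, 101], [83, 23, 101], [83, 23, 101], [83, 23, 100], [86, 19, 95], [60, 3, 85], [176, 54, 71], [177, 90, 74], [174, 65, 79], [163, 21, 85], [128, 11, 91], [120, 11, 93], [120, 11, 93], [113, 11, 93], [114, 14, 94], [120, 11, 93], [120, 11, 93], [126, 14, 93], [126, 14, 93], [120, 11, 93], [120, 11, 93], [120, 11, 92], [126, 14, 93], [120, 11, 94], [126, 13, 95], [126, 13, 95]]
```

Both ends met hard stops at the same 57.4 mm height (home is 57). The pads are seen at home level in both views, and no yellow or orange shows. I'll hand it in.

```bash
python3 -c "
from station import bot
print(bot.sign_off())"
```

```text
the job is handed in; nothing more can be done
None
```

The pull is in the box on its back plate, and the lid was laid on, let go, then pressed until both ends hit a hard stop at 57.4 mm (57 is home); I handed the job in at about 31 s, and the verdict was not shown. The first press on one end reached 42 N at the fingertips, in case that counts towards the 40 N limit on the gripper's body.

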